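# Turn and stack an empty tray over a watch movement until its catches snap

## Robot

A 7-joint arm with a two-finger parallel gripper is mounted at the origin on a cart in front of the work surface, level with it; the furniture and walls round the work are solid. World frame = base frame: x ahead of the robot, y to its left, z up, the work surface at z = 0. Lengths are in mm, angles in rad, forces in N, time in s.
With the tool pointing down it reaches from about 400 to 875 mm from the base axis. Payload 19.3 kg.
Tool frame: the origin (TCP) lies at the very end of the fingers, on their centre line; the grasp point (between the pads) lies 19 mm behind it; z points along the fingers, y is the line along which they close (so a half turn about z gives the same grasp; the last joint's range is limited). The gripper opens to 85 mm and grips with 20 to 120 N. Pads are 22 mm wide; open, the fingers measure 114 mm over their backs; the gripper's body (76 mm by 85 mm) begins 54 mm behind the grasp point. The pads swing forward as they close: fully open they stand 13 mm farther back than shut.
Start: joints at [1.28, 0.521, -0.036, 1.599, 0.021, 1.021, -0.113], TCP at [136.853, -609.824, 231.291] pointing down, gripper open.
Joint ranges: [-2.91, 2.91], [-0.3, 2.13], [-1.5, 1.42], [0.17, 2.43], [-1.26, 4.41], [0.16, 1.93], [-2.52, 2.52]. Speed limits (rad/s): [1.89, 1.89, 2.39, 2.39, 3.01, 3.01, 3.01].

## Interface

Orientations are given as a rotation vector (axis times angle).
In Python, from station import manip gives the robot as it stands.
- The arm moves only by the tool drive_tool, never from a script. Its argument "motion" is a list of rows, each an object of numbers: "rx", "ry", "rz": the turn, a rotation vector about the tool's x, y, z in rad; "x", "y", "z": the shift along the tool's x, y, z in cm; "hand": the opening, from 0 (shut) to 1 (fully open). In form: [{"rx": .., "ry": .., "rz": .., "x": .., "y": .., "z": .., "hand": ..}, ...]. A call has 1 to 12 rows; each row shifts and turns the commanded pose from where the row before left it, along the tool's axes as they then stand; what a row does not reach is not made up. A row lasts 1/10 s, in which the tool goes at most 50 mm and 8.59 degrees, less where a joint would pass 70% of its speed; a pose out of reach is approached as far as the arm can. A call with a gripper value outside its range is refused whole. The fingers move at their own pace and stop on an object; "squeeze" is the grip in N (left out, the last holds). Time passes only in rows, so rows that do not move let the fingers close. It gives the time, the measured TCP pose, the force, the opening and the grip force at its end, in the units of the state.
- manip.sense(): the state, without advancing time (a new reading comes with each control period).
- manip.snapshot(name): name is "scene" or "top"; returns a dict with "color" (420x560x3 uint8, blue, green, red), "z_map" (420x560 float32, mm along the optical axis (not along the pixel's ray), 0 where there is no reading), "vfov" (degrees; the focal length in pixels is half the picture's height over the tangent of half this angle, whatever the lens; pixels are square), "cx", "cy" (the principal point, pixels), "origin" and "orientation" of the camera in the world. Camera axes: x right, y up, looking along -z (the intrinsics and any distortion apply to the point x, -y, -z); pixel columns grow to the right and rows downward; lengths in mm; the calibration is good to about 2 mm. A picture is of the moment at which its call begins.
- manip.finish_job(): hands the job in; it is judged then, once.
The state is a dict: "clock": time; "joint_pos": joint angles; "qd": joint speeds; "joint_efforts": joint torques, N m; "tool_pos": TCP position; "tcp_rot": TCP orientation; "force": force on the tool from outside, world axes, zero at the start; "moment": the same for the moment, N m; "width": finger opening in mm; "finger_force": force on a finger pad.
Only numpy, scipy, OpenCV 4.12 (cv2) and the standard library are available. Lean on these libraries where they do the work, as an engineer would, in place of code of your own. Each camera call takes 0.05 s, during which the arm holds its last target. There are 200 camera calls.

## Task

The tray on the rubber-mounted stand holds a watch movement under its dust cover. Take the top one of the two nested empty trays straight up out of the other, turn it half round so that it stacks on the tray with the movement instead of nesting down onto it, and press it down, no harder than the spring catches need, until the catches at both ends have snapped and it sits fully home, level and released. Leave the other empty tray and the things lying round where they are.

Things in the scene. Friction and masses are not known exactly. Their poses are not given: they have to be found in the camera images.
- spare_tray: Upper of the two nested grey plastic trays, the one to move: rim 124 (x) x 68 (y) mm, 60 high, empty. Origin: centre of its underside, level with its feet; x along its length, the card holder is on the -x end. The rim band (z 38 to 60) has upright sides, 68 across: grip it there. Nested it stands 26 mm above empty_tray's origin, card ends together, and lifts straight out.
- work_tray: Same tray with the movement in it, loose on the stand. The same way round a tray nests, 26 mm up, onto the movement. Turned half round it stacks: origin 42 mm above this one's, origins in line, x axes opposed; its four 6x4 mm chamfered studs enter 4 mm deep slots (1 mm play) in ledges 46 up. Trays break if pushed together with over 30 N in all: side forces and the jolt of the snap count.
- empty_tray: Same tray, empty, loose on the worktop; the spare tray is nested in it at the start. Origin: centre of its underside, card holder on its -x end. To be left where it is.
- catch_a (a joint): Spring catch of work_tray at its +x end (a wedge nose under the rim, 9 mm to +y, with a black pull knob outside): 0 at rest, up to 0.0024 m pushed outward while the stacked tray's sill passes. It bears from about 5 mm above home and snaps back 0.8 mm above home. Both together need 10 to 17 N of push down.
- catch_b (a joint): The same catch at work_tray's -x end: 0 at rest or snapped, growing as it is pushed outward. A tray that only lies on the catches stands about 4 mm too high.
- movement: Watch movement in a white holder under a clear dust cover, 29 mm across, 31 high, loose on work_tray's floor (7 mm up). Origin: centre of its underside.
- stand: Anti-shock stand fixed to the worktop: aluminium plate 150 x 92 mm, top 22 mm up, with low lips round work_tray's foot, on four rubber mounts. The plate gives way downward by about 1 mm for each 3 N and springs back. Origin: centre, at worktop height.
- spare_label (a point): Middle of the spare tray's card-holder end, on the rim band: 62 mm to -x and 50 mm up from the tray's origin.
- loupe: Black eye loupe, 38 across, 33 high, standing behind the trays. Origin under its centre. A bystander.
- round_tin: Round aluminium parts tin, 47 across, 14 high, behind the trays. Origin under its centre. A bystander.
- tweezers: Steel tweezers, 120 mm long, lying left of the trays. Origin under their middle. A bystander.

How it is judged (in metres and radians):
On the way, in this order (a step that is already met when the one before it is completed fails the run):
1. the spare tray has been lifted clear of the other empty tray (z of spare_tray in the frame of empty_tray above 0.07 m), for 0.1 s.
2. the spare tray, turned half round, rests on the work tray (x of spare_label in the frame of work_tray above 0.05 m and z of spare_tray in the frame of work_tray below 0.05 m and contact force between spare_tray and work_tray above 0.5 N), for 0.1 s.
At the end, for the whole second after the job is handed in: the spare tray is stacked home on the work tray, turned half round (42 mm up within 2, in line within 4 mm), level, at rest, both catches within 1.2 mm of rest; the work tray level inside the stand's lips, the movement upright on its floor (z of spare_tray in the frame of work_tray between 0.04 and 0.0438 m and horizontal distance between spare_tray and work_tray below 0.004 m and x of spare_label in the frame of work_tray above 0.055 m and value of joint each of catch_a, catch_b below 0.0012 m and angle between each of spare_tray, work_tray's own z axis and vertical below 0.04 rad and horizontal distance between work_tray and stand below 0.006 m and z of work_tray in the frame of stand below 0.025 m and angle between movement's own z axis and vertical below 0.15 rad and z of movement in the frame of work_tray below 0.012 m and linear speed of spare_tray below 0.01 m/s); the robot touches nothing.
It fails at once if the two trays are pushed together with over 30 N (contact force between spare_tray and work_tray above 30 N).
It fails at once if the spare tray presses on the movement (contact force between spare_tray and movement above 1 N).
It fails at once if the other empty tray is shifted or tipped (distance of empty_tray from where it was at the start of the episode above 0.02 m or angle between empty_tray's own z axis and vertical above 0.2 rad).
It fails at once if a thing lying round is pushed away (distance of any of loupe, round_tin, tweezers from where it was at the start of the episode above 0.015 m).
It also fails if it takes over 42 s, if anything falls off the work surface, if the arm or the gripper's body presses on something with over 40 N, if the wrist force passes 120 N, or if a joint passes its speed limit or range.

## Working session

There is one attempt and no reset: what is moved stays moved. The work goes in short steps, Python scripts to look and compute and a tool call to move; the robot and the scene stay as the last step left them, time stands still between calls to the robot, and variables do not carry over. Pictures are saved under pics/ and viewed, at most 10 in all, crops included, and the job is handed in when it is done.

Besides the shell and the picture viewer there is one more tool, called as name(argument=value, ...), one argument or row to a line, values as JSON. drive_tool: Moves the arm, as the interface text tells. Its arguments: {"type":"object","properties":{"motion":{"type":"array","items":{"type":"object","properties":{"rx":{"type":"number"},"ry":{"type":"number"},"rz":{"type":"number"},"x":{"type":"number"},"y":{"type":"number"},"z":{"type":"number"},"hand":{"type":"number"}}}},"squeeze":{"type":"number"}},"required":["motion"]}

```bash
mkdir -p pics; ls
cat > h.py <<'E'
import numpy as np, cv2
from station import manip
from scipy.spatial.transform import Rotation as R
def snap(n):
    s=manip.snapshot(n); np.save(f'/tmp/{n}.npy',s,allow_pickle=True); return s
def load(n): return np.load(f'/tmp/{n}.npy',allow_pickle=True).item()
E
python3 - <<'E'
from h import *
print(manip.sense())
for n in ['scene','top']:
    s=snap(n); cv2.imwrite(f'pics/{n}0.png',s['color']); print({k:v for k,v in s.items() if k not in('color','z_map')})
E
```

```text
pics
{'clock': 0.0, 'joint_pos': array([ 1.27981001,  0.52197019, -0.03632323,  1.6000086 ,  0.02118106,
        1.02109459, -0.11276557]), 'qd': array([ 0.00035446, -0.00065869, -0.00033742, -0.00064431, -0.001403  ,
       -0.00144158, -0.00099415]), 'joint_efforts': array([ 3.92900183e-04, -9.27100325e+01,  1.97938152e+00, -3.69925511e+01,
        1.77549210e-02,  7.90971302e-03,  4.38631309e-05]), 'tool_pos': array([ 136.7662345 , -609.50815361,  230.75286799]), 'tcp_rot': array([-3.12139318e+00, -3.46004367e-01,  2.89849484e-04]), 'force': array([-0.53915261, -0.63118989, -0.42848909]), 'moment': array([0.03283208, 0.01178458, 0.00393677]), 'finger_force': 0.0, 'width': 85.59608504273316}
{'vfov': 52.03994247513579, 'cx': 278.95402175421856, 'cy': 203.77080793948292, 'origin': array([ 73.150892  , 693.41991192, 520.44588652]), 'orientation': array([ 0.39666776, -1.35031769, -2.25900512])}
{'vfov': 43.84082799511603, 'cx': 281.2229928693897, 'cy': 214.14760273911966, 'origin': array([ 407.14467182,  -13.27836892, 1318.1706749 ]), 'orientation': array([ 0.08364772, -0.08525918, -1.56091999])}
```

View pics/scene0.png

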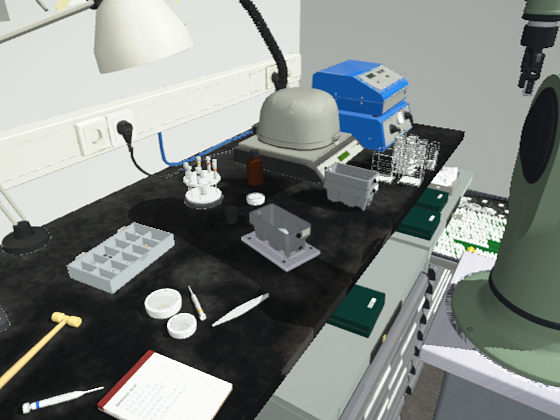

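View pics/top0.png

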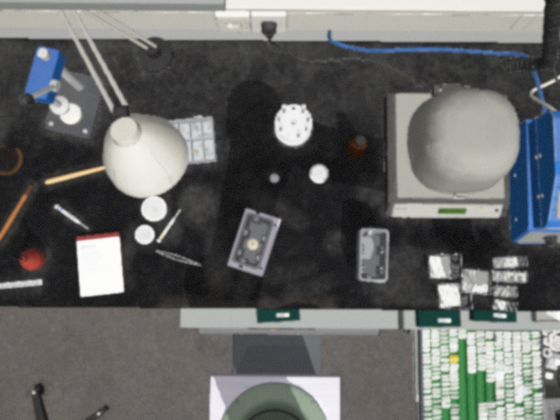

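The scene view shows the work tray on its stand at about (280,230) and the nested pair at about (350,185). In the top view they are at (254,241) and (373,255). Next I fit the rims from the depth maps and enlarge the crops.

```bash
cat >> h.py <<'E'
def cloud(s):
    z=s['z_map']; H,W=z.shape; f=H/2/np.tan(np.radians(s['vfov'])/2)
    v,u=np.mgrid[:H,:W]
    p=np.stack([(u-s['cx'])/f*z,-(v-s['cy'])/f*z,-z],-1)
    P=p@R.from_rotvec(s['orientation']).as_matrix().T+s['origin']
    P[z==0]=np.nan; return P
def proj(s,p):
    H=s['z_map'].shape[0]; f=H/2/np.tan(np.radians(s['vfov'])/2)
    q=(np.asarray(p)-s['origin'])@R.from_rotvec(s['orientation']).as_matrix()
    return np.stack([s['cx']+f*q[...,0]/-q[...,2], s['cy']-f*q[...,1]/-q[...,2]],-1)
def up(s,x0,y0,w,h,k): return cv2.resize(s['color'][y0:y0+h,x0:x0+w],None,fx=k,fy=k,interpolation=cv2.INTER_CUBIC)
E
python3 - <<'E'
from h import *
T=load('top');S=load('scene')
a=up(T,215,195,80,90,6); b=up(T,333,210,50*8//5,90,6)
cv2.imwrite('pics/topc.png',np.hstack([a[:540,:400*6//5],np.zeros((540,8,3),np.uint8),b[:, :480]])[:, :800] if 0 else cv2.resize(np.hstack([a,b]),(800,500)) if 0 else np.hstack([cv2.resize(up(T,215,195,80,90,1),(400,450),interpolation=cv2.INTER_CUBIC),cv2.resize(up(T,333,210,80,90,1),(400,450),interpolation=cv2.INTER_CUBIC)]))
cv2.imwrite('pics/scc.png',up(S,235,155,155,120,5))
for n,s,wins in (('top',T,((215,195,295,285),(340,215,405,295))),('scene',S,((235,195,325,275),(318,155,385,215)))):
    P=cloud(s)
    for (x0,y0,x1,y1) in wins:
        q=P[y0:y1,x0:x1].reshape(-1,3); q=q[~np.isnan(q[:,0])]
        h,e=np.histogram(q[:,2],bins=np.arange(-10,110,5)); print(n,dict(zip(e[:-1].astype(int),h)))
        zt=np.percentile(q[:,2],99.5); r=q[(q[:,2]>zt-9)&(q[:,2]<zt+8)]
        print(len(r),zt,np.median(r[:,2]),cv2.minAreaRect(r[:,:2].astype(np.float32)))
E
```

```text
top {np.int64(-10): np.int64(122), np.int64(-5): np.int64(2110), np.int64(0): np.int64(2498), np.int64(5): np.int64(214), np.int64(10): np.int64(8), np.int64(15): np.int64(156), np.int64(20): np.int64(492), np.int64(25): np.int64(362), np.int64(30): np.int64(233), np.int64(35): np.int64(59), np.int64(40): np.int64(46), np.int64(45): np.int64(44), np.int64(50): np.int64(86), np.int64(55): np.int64(106), np.int64(60): np.int64(61), np.int64(65): np.int64(85), np.int64(70): np.int64(61), np.int64(75): np.int64(133), np.int64(80): np.int64(259), np.int64(85): np.int64(37), np.int64(90): np.int64(1), np.int64(95): np.int64(0), np.int64(100): np.int64(0)}
420 85.05962360845128 81.65738557371867 ((477.159423828125, 53.332733154296875), (68.08470153808594, 137.57150268554688), 73.35223388671875)
top {np.int64(-10): np.int64(92), np.int64(-5): np.int64(1415), np.int64(0): np.int64(1786), np.int64(5): np.int64(174), np.int64(10): np.int64(1), np.int64(15): np.int64(7), np.int64(20): np.int64(21), np.int64(25): np.int64(55), np.int64(30): np.int64(400), np.int64(35): np.int64(189), np.int64(40)
[... 1404 characters left out ...]
p.int64(108), np.int64(10): np.int64(70), np.int64(15): np.int64(81), np.int64(20): np.int64(108), np.int64(25): np.int64(122), np.int64(30): np.int64(112), np.int64(35): np.int64(103), np.int64(40): np.int64(157), np.int64(45): np.int64(181), np.int64(50): np.int64(127), np.int64(55): np.int64(125), np.int64(60): np.int64(160), np.int64(65): np.int64(156), np.int64(70): np.int64(192), np.int64(75): np.int64(181), np.int64(80): np.int64(201), np.int64(85): np.int64(214), np.int64(90): np.int64(0), np.int64(95): np.int64(0), np.int64(100): np.int64(0)}
453 88.00690264606065 84.74119975696146 ((448.1427917480469, -227.75823974609375), (72.51115417480469, 138.96107482910156), 88.77840423583984)
```

View pics/topc.png

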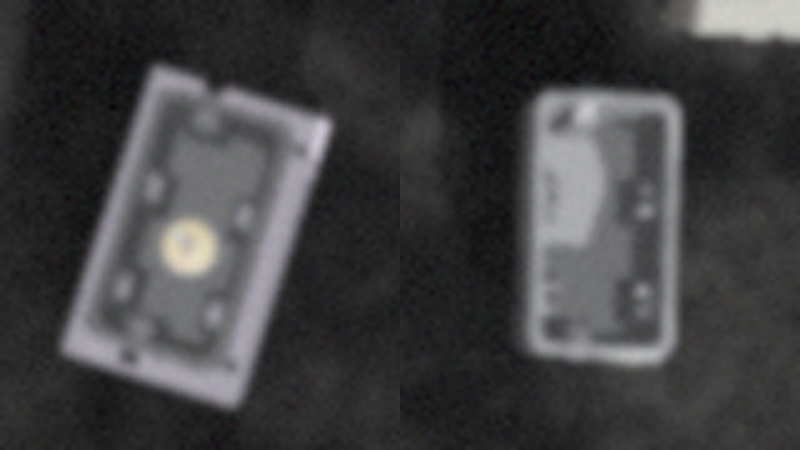

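View pics/scc.png

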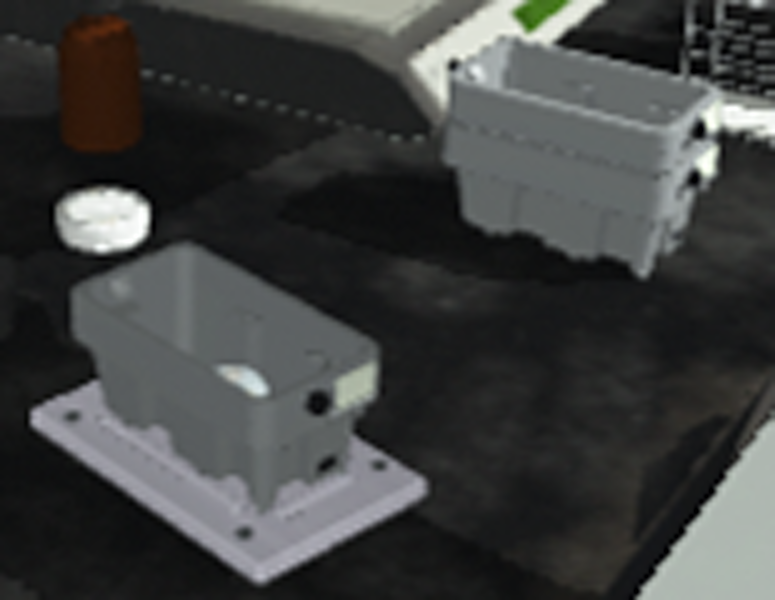

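The white card ends of both trays face the robot (crop (355,383) for the work tray, (710,110) for the pair), so both trays' +x points away from it. The yaws are about -16.7° and -1.3°. Next I refine the poses by fitting the rim outline to image edges.

```bash
cat >> h.py <<'E'
from scipy.optimize import minimize
def ring(p,z,L=124,W=68,n=40,c=8):
    a=np.linspace(-L/2+c,L/2-c,n); b=np.linspace(-W/2+c,W/2-c,n//2)
    q=np.vstack([np.c_[a,0*a+W/2],np.c_[a,0*a-W/2],np.c_[0*b+L/2,b],np.c_[0*b-L/2,b]])
    nn=np.vstack([np.tile([0,1],(n,1)),np.tile([0,-1],(n,1)),np.tile([1,0],(n//2,1)),np.tile([-1,0],(n//2,1))])
    M=np.array([[np.cos(p[2]),-np.sin(p[2])],[np.sin(p[2]),np.cos(p[2])]])
    f=lambda q:np.c_[q@M.T+p[:2],np.full(len(q),z)]
    return f(q),f(q+nn*1.5),f(q-nn*1.5)
def fit(s,p0,z,mag=True,L=124,W=68):
    g=cv2.cvtColor(s['color'],cv2.COLOR_BGR2GRAY).astype(np.float32)
    smp=lambda q:cv2.remap(g,q[:,:1].astype(np.float32),q[:,1:].astype(np.float32),cv2.INTER_CUBIC)[:,0]
    def cost(d):
        _,o,i=ring(np.array(p0)+d*[1,1,.01],z,L,W); D=smp(proj(s,o))-smp(proj(s,i))
        return -np.mean(np.minimum(abs(D),40)) if mag else -np.mean(D)*mag
    best=min((minimize(cost,[a,b,0],method='Nelder-Mead',options=dict(initial_simplex=np.array([a,b,0])+np.array([[0,0,0],[2,0,0],[0,2,0],[0,0,2]]))) for a in(-4,0,4) for b in(-4,0,4)),key=lambda r:r.fun)
    return np.array(p0)+best.x*[1,1,.01],best.fun
E
python3 - <<'E'
from h import *
np.set_printoptions(precision=3,suppress=True)
for n in('top','scene'):
    s=load(n)
    print(n,'work',fit(s,[477.5,55.5,-.291],82),'spare',fit(s,[446.8,-230,-.024],86))
    print(n,'stand',fit(s,[477.5,55.5,-.291],22,L=150,W=92))
T=load('top');S=load('scene')
o=[]
for s,(x0,y0,w,h) in((T,(215,195,80,90)),(T,(333,210,80,90)),(S,(235,190,100,90)),(S,(310,150,80,75))):
    im=up(s,x0,y0,w,h,5)
    for p,z,c in((fit(s,[477.5,55.5,-.291],82)[0],82,(0,0,255)),(fit(s,[446.8,-230,-.024],86)[0],86,(0,255,0)),(fit(s,[477.5,55.5,-.291],22,L=150,W=92)[0],22,(255,0,0))):
        q=((proj(s,ring(p,z,*((150,92) if z==22 else (124,68)))[0])-[x0,y0]+.5)*5).astype(int)
        for a in q: cv2.circle(im,tuple(map(int,a)),1,c,-1)
    o.append(cv2.resize(im,(400,300)))
cv2.imwrite('pics/fit.png',np.vstack([np.hstack(o[:2]),np.hstack(o[2:])]))
E
```

```text
top work (array([484.845,  57.057,  -0.298]), np.float64(-25.842529296875)) spare (array([ 446.057, -231.735,   -0.045]), np.float64(-39.84611129760742))
top stand (array([476.647,  53.818,  -0.297]), np.float64(-39.82701110839844))
scene work (array([477.647,  55.977,  -0.266]), np.float64(-23.7419490814209)) spare (array([ 446.788, -231.043,   -0.024]), np.float64(-28.865644454956055))
scene stand (array([471.654,  65.723,  -0.263]), np.float64(-25.02538299560547))
```

View pics/fit.png

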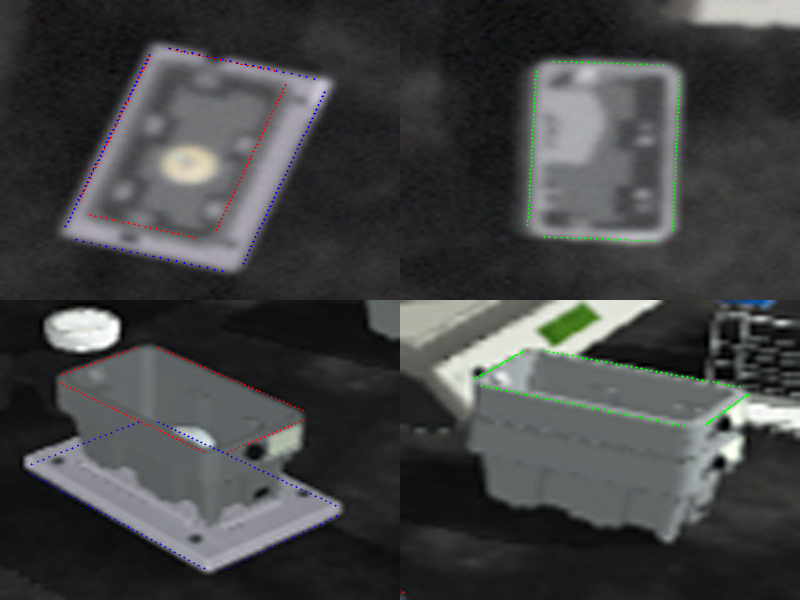

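drive_tool(
  motion=[
    {"rz": 0.1225, "hand": 1},
    {"rz": 0.1225},
    {"x": 3.0, "y": -3.86},
    {"x": 3.0, "y": -3.86},
    {"x": 3.0, "y": -3.86},
    {"x": 3.0, "y": -3.86},
    {"x": 3.0, "y": -3.86},
    {"x": 3.0, "y": -3.86},
    {"x": 3.0, "y": -3.86},
    {"x": 3.0, "y": -3.86},
    {"x": 3.0, "y": -3.86},
    {"x": 3.0, "y": -3.86},
  ],
  squeeze=60,
)

```text
validation failed for argument at $.mo...
```

drive_tool(
  motion=[
    {"rx": 0, "ry": 0, "rz": 0.1225, "x": 0, "y": 0, "z": 0, "hand": 1},
    {"rx": 0, "ry": 0, "rz": 0.1225, "x": 0, "y": 0, "z": 0, "hand": 1},
    {"rx": 0, "ry": 0, "rz": 0, "x": 3.0, "y": -3.86, "z": 0, "hand": 1},
    {"rx": 0, "ry": 0, "rz": 0, "x": 3.0, "y": -3.86, "z": 0, "hand": 1},
    {"rx": 0, "ry": 0, "rz": 0, "x": 3.0, "y": -3.86, "z": 0, "hand": 1},
    {"rx": 0, "ry": 0, "rz": 0, "x": 3.0, "y": -3.86, "z": 0, "hand": 1},
    {"rx": 0, "ry": 0, "rz": 0, "x": 3.0, "y": -3.86, "z": 0, "hand": 1},
    {"rx": 0, "ry": 0, "rz": 0, "x": 3.0, "y": -3.86, "z": 0, "hand": 1},
    {"rx": 0, "ry": 0, "rz": 0, "x": 3.0, "y": -3.86, "z": 0, "hand": 1},
    {"rx": 0, "ry": 0, "rz": 0, "x": 3.0, "y": -3.86, "z": 0, "hand": 1},
    {"rx": 0, "ry": 0, "rz": 0, "x": 3.0, "y": -3.86, "z": 0, "hand": 1},
    {"rx": 0, "ry": 0, "rz": 0, "x": 3.0, "y": -3.86, "z": 0, "hand": 1},
  ],
  squeeze=60,
)

```text
clock: 1.3
tool_pos: [447.0, -229.4, 231.3]
tcp_rot: [3.141, -0.038, -0.0]
force: [0.5, -0.9, -0.1]
width: 85.3
finger_force: 0.0
```

drive_tool(
  motion=[
    {"rx": 0, "ry": 0, "rz": 0, "x": -0.05, "y": 0.15, "z": 3, "hand": 1},
    {"rx": 0, "ry": 0, "rz": 0, "x": 0, "y": 0, "z": 4, "hand": 1},
    {"rx": 0, "ry": 0, "rz": 0, "x": 0, "y": 0, "z": 4, "hand": 1},
    {"rx": 0, "ry": 0, "rz": 0, "x": 0, "y": 0, "z": 2, "hand": 1},
    {"rx": 0, "ry": 0, "rz": 0, "x": 0, "y": 0, "z": 1.5, "hand": 1},
    {"rx": 0, "ry": 0, "rz": 0, "x": 0, "y": 0, "z": 1, "hand": 1},
    {"rx": 0, "ry": 0, "rz": 0, "x": 0, "y": 0, "z": 1, "hand": 1},
    {"rx": 0, "ry": 0, "rz": 0, "x": 0, "y": 0, "z": 0.8, "hand": 1},
    {"rx": 0, "ry": 0, "rz": 0, "x": 0, "y": 0, "z": 0.5, "hand": 1},
    {"rx": 0, "ry": 0, "rz": 0, "x": 0, "y": 0, "z": 0, "hand": 1},
    {"rx": 0, "ry": 0, "rz": 0, "x": 0, "y": 0, "z": 0, "hand": 1},
  ],
)

```text
clock: 2.4
tool_pos: [445.8, -232.8, 53.6]
tcp_rot: [3.141, -0.038, 0.001]
force: [0.2, -0.7, 0.5]
width: 85.2
finger_force: 0.0
```

Run:
```python
from h import *
print(manip.sense()['tool_pos'])
s=snap('scene'); cv2.imwrite('pics/g1.png',up(s,290,110,120,110,5))
```

```text
[ 445.75970613 -232.76554417   53.60384895]
```

View pics/g1.png

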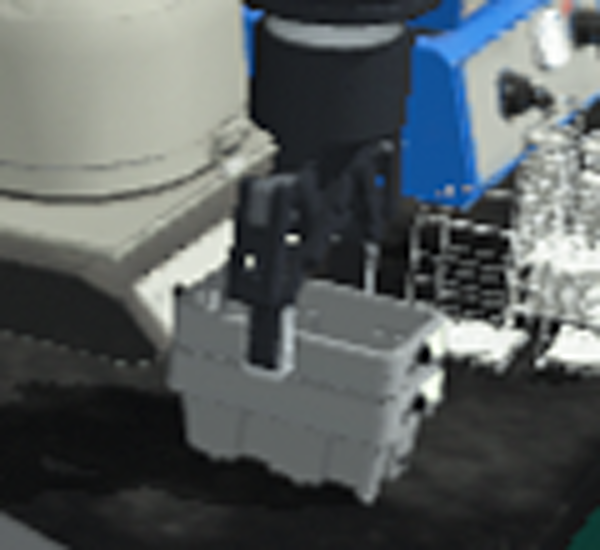

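The left finger hangs outside the +y rim, near the middle, with its tip (crop (270,370)) just above the seam between the trays. I'll raise it 5 mm before closing so that it grips only the spare tray.

drive_tool(
  motion=[
    {"rx": 0, "ry": 0, "rz": 0, "x": 0.05, "y": -0.15, "z": -0.5, "hand": 1},
    {"rx": 0, "ry": 0, "rz": 0, "x": 0, "y": 0, "z": 0, "hand": 0.85},
    {"rx": 0, "ry": 0, "rz": 0, "x": 0, "y": 0, "z": 0, "hand": 0.8},
    {"rx": 0, "ry": 0, "rz": 0, "x": 0, "y": 0, "z": 0, "hand": 0.7},
    {"rx": 0, "ry": 0, "rz": 0, "x": 0, "y": 0, "z": 0, "hand": 0.6},
    {"rx": 0, "ry": 0, "rz": 0, "x": 0, "y": 0, "z": 0, "hand": 0.5},
    {"rx": 0, "ry": 0, "rz": 0, "x": 0, "y": 0, "z": 0, "hand": 0.4},
    {"rx": 0, "ry": 0, "rz": 0, "x": 0, "y": 0, "z": 0, "hand": 0.4},
    {"rx": 0, "ry": 0, "rz": 0, "x": 0, "y": 0, "z": 0, "hand": 0.4},
  ],
)

```text
clock: 3.35
tool_pos: [446.6, -231.2, 58.9]
tcp_rot: [3.141, -0.038, 0.002]
force: [-0.8, 2.5, 13.2]
width: 66.8
finger_force: 63.0
```

drive_tool(
  motion=[
    {"rx": 0, "ry": 0, "rz": 0, "x": 0, "y": 0, "z": -0.3, "hand": 0.4},
    {"rx": 0, "ry": 0, "rz": 0, "x": 0, "y": 0, "z": -0.5, "hand": 0.4},
    {"rx": 0, "ry": 0, "rz": 0, "x": 0, "y": 0, "z": -0.7, "hand": 0.4},
    {"rx": 0, "ry": 0, "rz": 0, "x": 0, "y": 0, "z": -1, "hand": 0.4},
    {"rx": 0, "ry": 0, "rz": 0, "x": 0, "y": 0, "z": -1, "hand": 0.4},
    {"rx": 0, "ry": 0, "rz": 0, "x": 0, "y": 0, "z": -1.5, "hand": 0.4},
    {"rx": 0, "ry": 0, "rz": 0, "x": 0, "y": 0, "z": -2, "hand": 0.4},
    {"rx": 0, "ry": 0, "rz": 0, "x": 0, "y": 0, "z": -2.5, "hand": 0.4},
    {"rx": 0, "ry": 0, "rz": 0, "x": 0, "y": 0, "z": -2.5, "hand": 0.4},
    {"rx": 0, "ry": 0, "rz": 0, "x": 0, "y": 0, "z": -1, "hand": 0.4},
    {"rx": 0, "ry": 0, "rz": 0, "x": 0, "y": 0, "z": 0, "hand": 0.4},
  ],
)

```text
clock: 4.45
tool_pos: [446.6, -231.5, 189.7]
tcp_rot: [3.14, -0.038, 0.004]
force: [0.1, 0.0, -1.1]
width: 66.5
finger_force: 67.1
```

Run:
```python
from h import *
np.set_printoptions(precision=3,suppress=True)
m=manip.sense();print(m['tool_pos'],m['tcp_rot'],m['force'],m['moment'],m['width'])
o=[]
for n,w in(('scene',(290,90,120,120)),('top',(320,200,90,90))):
    s=snap(n); o.append(cv2.resize(up(s,*w,1),(400,400),interpolation=cv2.INTER_CUBIC))
cv2.imwrite('pics/g2.png',np.hstack(o))
```

```text
[ 446.646 -231.506  189.669] [ 3.14  -0.038  0.004] [ 0.067  0.046 -1.079] [ 0.043 -0.004 -0.026] 66.53302575604116
```

View pics/g2.png

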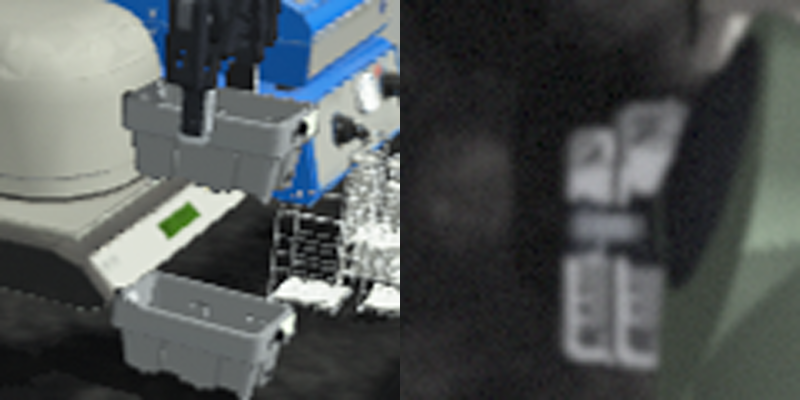

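The spare tray hangs level in the grip at scene crop (215,140) with the card end at right. The empty tray has stayed in place below at crop (205,335).

drive_tool(
  motion=[
    {"rx": 0, "ry": 0, "rz": 0, "x": 0.12, "y": -1.43, "z": 0, "hand": 0.4},
    {"rx": 0, "ry": 0, "rz": 0, "x": 0.24, "y": -2.87, "z": 0, "hand": 0.4},
    {"rx": 0, "ry": 0, "rz": 0, "x": 0.24, "y": -2.87, "z": 0, "hand": 0.4},
    {"rx": 0, "ry": 0, "rz": 0, "x": 0.24, "y": -2.87, "z": 0, "hand": 0.4},
    {"rx": 0, "ry": 0, "rz": 0, "x": 0.24, "y": -2.87, "z": 0, "hand": 0.4},
    {"rx": 0, "ry": 0, "rz": 0, "x": 0.24, "y": -2.87, "z": 0, "hand": 0.4},
    {"rx": 0, "ry": 0, "rz": 0, "x": 0.24, "y": -2.87, "z": 0, "hand": 0.4},
    {"rx": 0, "ry": 0, "rz": 0, "x": 0.24, "y": -2.87, "z": 0, "hand": 0.4},
    {"rx": 0, "ry": 0, "rz": 0, "x": 0.24, "y": -2.87, "z": 0, "hand": 0.4},
    {"rx": 0, "ry": 0, "rz": 0, "x": 0.24, "y": -2.87, "z": 0, "hand": 0.4},
    {"rx": 0, "ry": 0, "rz": 0, "x": 0.12, "y": -1.44, "z": 0, "hand": 0.4},
    {"rx": 0, "ry": 0, "rz": -0.1, "x": 0, "y": 0, "z": 0, "hand": 0.4},
  ],
)

```text
clock: 5.75
tool_pos: [476.3, 58.4, 187.3]
tcp_rot: [-3.138, -0.125, 0.002]
force: [0.5, -0.8, -1.3]
width: 66.6
finger_force: 67.2
```

drive_tool(
  motion=[
    {"rx": 0, "ry": 0, "rz": -0.14, "x": 0, "y": 0, "z": 0, "hand": 0.4},
    {"rx": 0, "ry": 0, "rz": -0.14, "x": 0, "y": 0, "z": 0, "hand": 0.4},
    {"rx": 0, "ry": 0, "rz": -0.14, "x": 0, "y": 0, "z": 0, "hand": 0.4},
    {"rx": 0, "ry": 0, "rz": -0.14, "x": 0, "y": 0, "z": 0, "hand": 0.4},
    {"rx": 0, "ry": 0, "rz": -0.14, "x": 0, "y": 0, "z": 0, "hand": 0.4},
    {"rx": 0, "ry": 0, "rz": -0.14, "x": 0, "y": 0, "z": 0, "hand": 0.4},
    {"rx": 0, "ry": 0, "rz": -0.14, "x": 0, "y": 0, "z": 0, "hand": 0.4},
    {"rx": 0, "ry": 0, "rz": -0.14, "x": 0, "y": 0, "z": 0, "hand": 0.4},
    {"rx": 0, "ry": 0, "rz": -0.14, "x": 0, "y": 0, "z": 0, "hand": 0.4},
    {"rx": 0, "ry": 0, "rz": -0.14, "x": 0, "y": 0, "z": 0, "hand": 0.4},
  ],
)

```text
clock: 6.75
tool_pos: [476.2, 55.9, 187.4]
tcp_rot: [-2.316, -2.12, 0.002]
force: [0.5, 0.4, -1.6]
width: 66.7
finger_force: 67.2
```

drive_tool(
  motion=[
    {"rx": 0, "ry": 0, "rz": -0.14, "x": 0, "y": 0, "z": 0, "hand": 0.4},
    {"rx": 0, "ry": 0, "rz": -0.14, "x": 0, "y": 0, "z": 0, "hand": 0.4},
    {"rx": 0, "ry": 0, "rz": -0.14, "x": 0, "y": 0, "z": 0, "hand": 0.4},
    {"rx": 0, "ry": 0, "rz": -0.14, "x": 0, "y": 0, "z": 0, "hand": 0.4},
    {"rx": 0, "ry": 0, "rz": -0.14, "x": 0, "y": 0, "z": 0, "hand": 0.4},
    {"rx": 0, "ry": 0, "rz": -0.14, "x": 0, "y": 0, "z": 0, "hand": 0.4},
    {"rx": 0, "ry": 0, "rz": -0.14, "x": 0, "y": 0, "z": 0, "hand": 0.4},
    {"rx": 0, "ry": 0, "rz": -0.14, "x": 0, "y": 0, "z": 0, "hand": 0.4},
    {"rx": 0, "ry": 0, "rz": -0.14, "x": 0, "y": 0, "z": 0, "hand": 0.4},
    {"rx": 0, "ry": 0, "rz": -0.115, "x": 0, "y": 0, "z": 0, "hand": 0.4},
    {"rx": 0, "ry": 0, "rz": 0, "x": 0, "y": 0, "z": 0, "hand": 0.4},
    {"rx": 0, "ry": 0, "rz": 0, "x": 0, "y": 0, "z": 0, "hand": 0.4},
  ],
)

```text
clock: 7.95
tool_pos: [476.6, 55.6, 187.7]
tcp_rot: [-0.46, -3.106, -0.001]
force: [0.0, -0.1, -2.2]
width: 66.7
finger_force: 67.2
```

Run:
```python
from h import *
np.set_printoptions(precision=4,suppress=True)
m=manip.sense();print(m['clock'],m['tool_pos'],m['tcp_rot'],m['force'],m['moment'],m['width'],m['joint_pos'])
r=R.from_rotvec(m['tcp_rot']).as_matrix();print(r,np.degrees(np.arctan2(r[1,0],r[0,0])))
for n in('scene','top'):
    s=snap(n)
    print(n,'spare',fit(s,[*m['tool_pos'][:2],-.291],217-0.0))
    print(n,'work',fit(s,[477.5,55,-.291],82))
s=load('scene')
cv2.imwrite('pics/h1.png',up(s,200,110,150,180,3))
```

```text
7.95 [476.5783  55.5716 187.7302] [-0.4601 -3.1064 -0.0007] [ 0.0175 -0.1361 -2.1818] [-0.0278 -0.0307  0.051 ] 66.73331180866107 [ 0.4503  0.4817 -0.9015  1.9842  0.4795  0.9035  0.5733]
[[-0.9571  0.2899 -0.0012]
 [ 0.2899  0.9571  0.0006]
 [ 0.0013  0.0003 -1.    ]] 163.14844753706888
scene spare (array([476.0283,  60.8564,  -0.285 ]), np.float64(-16.36052894592285))
scene work (array([477.1819,  53.7989,  -0.2855]), np.float64(-25.753217697143555))
top spare (array([480.2623,  62.9725,  -0.3152]), np.float64(-3.7747087478637695))
top work (array([475.5209,  52.6989,  -0.3352]), np.float64(-4.064286708831787))
```

View pics/h1.png

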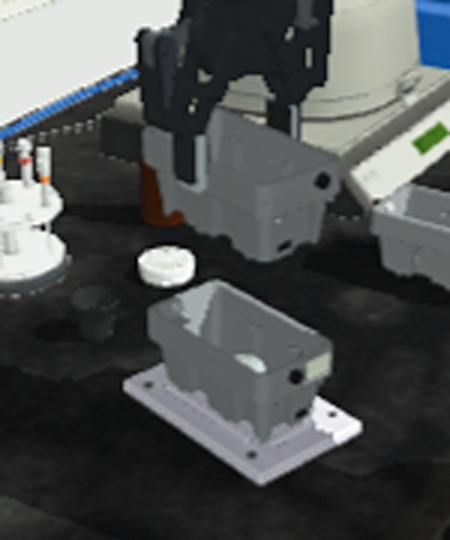

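The turned tray is above the work tray at crop (240,190), with its card end now away from the robot. It looks level. I lower it close to the work tray to compare the two rims.

drive_tool(
  motion=[
    {"rx": 0, "ry": 0, "rz": 0, "x": -0.1, "y": -0.08, "z": 2, "hand": 0.4},
    {"rx": 0, "ry": 0, "rz": 0, "x": 0, "y": 0, "z": 2, "hand": 0.4},
    {"rx": 0, "ry": 0, "rz": 0, "x": 0, "y": 0, "z": 2, "hand": 0.4},
    {"rx": 0, "ry": 0, "rz": 0, "x": 0, "y": 0, "z": 0.7, "hand": 0.4},
    {"rx": 0, "ry": 0, "rz": 0, "x": 0, "y": 0, "z": 0, "hand": 0.4},
    {"rx": 0, "ry": 0, "rz": 0, "x": 0, "y": 0, "z": 0, "hand": 0.4},
    {"rx": 0, "ry": 0, "rz": 0, "x": 0, "y": 0, "z": 0, "hand": 0.4},
  ],
)

```text
clock: 8.75
tool_pos: [478.2, 54.2, 122.1]
tcp_rot: [0.456, 3.107, 0.0]
force: [0.0, 0.1, -2.3]
width: 66.7
finger_force: 67.4
```

Run:
```python
from h import *
np.set_printoptions(precision=4,suppress=True)
m=manip.sense();print(m['clock'],m['tool_pos'],m['tcp_rot'],m['force'],m['moment'])
s=snap('scene'); z=m['tool_pos'][2]+27.1
a=fit(s,[*m['tool_pos'][:2],-.291],z);b=fit(s,[477.5,55,-.291],82)
print(z,a,b)
im=up(s,225,140,110,140,1); im=cv2.resize(im,None,fx=4,fy=4,interpolation=cv2.INTER_CUBIC)
for p,zz,c in((a[0],z,(0,255,0)),(b[0],82,(0,0,255)),([*m['tool_pos'][:2],-.294],z,(255,255,0))):
    for q in ((proj(s,ring(p,zz)[0])-[225,140]+.5)*4).astype(int): cv2.circle(im,tuple(map(int,q)),1,c,-1)
cv2.imwrite('pics/h2.png',im)
```

```text
8.75 [478.221   54.1747 122.1287] [0.4557 3.1072 0.0002] [ 0.0166  0.0656 -2.2777] [ 0.0273 -0.0344 -0.0104]
149.22869691279826 (array([474.1801,  56.5714,  -0.3432]), np.float64(-17.998334884643555)) (array([475.5977,  50.6804,  -0.2882]), np.float64(-12.835850715637207))
```

View pics/h2.png

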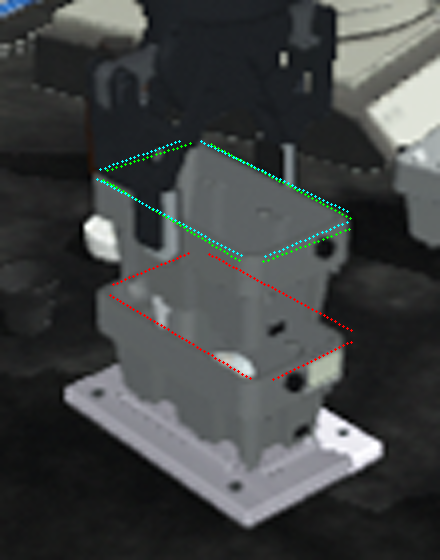

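The rim predicted from the tool pose (cyan) lies on the spare tray's real rim, around crop (100,170)–(350,220), so the tray sits true in the grip. Per-camera differences put the work tray at tool (477.3, 54.5). I correct 0.9 mm and go down.

drive_tool(
  motion=[
    {"rx": 0, "ry": 0, "rz": 0, "x": 0.09, "y": 0.0, "z": 0.5, "hand": 0.4},
    {"rx": 0, "ry": 0, "rz": 0, "x": 0, "y": 0, "z": 0.5, "hand": 0.4},
    {"rx": 0, "ry": 0, "rz": 0, "x": 0, "y": 0, "z": 0.3, "hand": 0.4},
    {"rx": 0, "ry": 0, "rz": 0, "x": 0, "y": 0, "z": 0.1, "hand": 0.4},
    {"rx": 0, "ry": 0, "rz": 0, "x": 0, "y": 0, "z": 0, "hand": 0.4},
    {"rx": 0, "ry": 0, "rz": 0, "x": 0, "y": 0, "z": 0, "hand": 0.4},
  ],
)

```text
clock: 9.4
tool_pos: [477.0, 54.4, 107.3]
tcp_rot: [0.455, 3.108, 0.0]
force: [0.3, -0.0, -2.4]
width: 67.0
finger_force: 67.4
```

Run:
```python
from h import *
np.set_printoptions(precision=3,suppress=True)
m=manip.sense();print(m['clock'],m['tool_pos'],m['tcp_rot'],m['force'],m['moment'])
```

```text
9.4 [476.989  54.402 107.346] [0.455 3.108 0.   ] [ 0.267 -0.034 -2.385] [ 0.035  0.004 -0.014]
```

drive_tool(
  motion=[
    {"rx": 0, "ry": 0, "rz": 0, "x": 0, "y": 0, "z": 0.1, "hand": 0.4},
    {"rx": 0, "ry": 0, "rz": 0, "x": 0, "y": 0, "z": 0.1, "hand": 0.4},
    {"rx": 0, "ry": 0, "rz": 0, "x": 0, "y": 0, "z": 0.1, "hand": 0.4},
    {"rx": 0, "ry": 0, "rz": 0, "x": 0, "y": 0, "z": 0.1, "hand": 0.4},
    {"rx": 0, "ry": 0, "rz": 0, "x": 0, "y": 0, "z": 0, "hand": 0.4},
  ],
)

```text
clock: 9.9
tool_pos: [477.1, 54.3, 103.3]
tcp_rot: [0.455, 3.108, 0.0]
force: [2.1, 0.3, 1.3]
width: 66.6
finger_force: 67.6
```

drive_tool(
  motion=[
    {"rx": 0, "ry": 0, "rz": 0, "x": 0, "y": 0, "z": 0.1, "hand": 0.4},
    {"rx": 0, "ry": 0, "rz": 0, "x": 0, "y": 0, "z": 0.1, "hand": 0.4},
    {"rx": 0, "ry": 0, "rz": 0, "x": 0, "y": 0, "z": 0, "hand": 0.4},
  ],
)

```text
clock: 10.2
tool_pos: [477.3, 54.5, 101.4]
tcp_rot: [0.455, 3.108, 0.001]
force: [3.6, -0.1, 2.4]
width: 67.4
finger_force: 67.8
```

drive_tool(
  motion=[
    {"rx": 0, "ry": 0, "rz": 0, "x": -0.05, "y": 0, "z": 0, "hand": 0.4},
    {"rx": 0, "ry": 0, "rz": 0, "x": -0.05, "y": 0, "z": 0, "hand": 0.4},
    {"rx": 0, "ry": 0, "rz": 0, "x": 0, "y": 0, "z": 0, "hand": 0.4},
  ],
)

```text
clock: 10.5
tool_pos: [477.9, 54.2, 101.3]
tcp_rot: [-0.455, -3.108, -0.0]
force: [1.5, 0.9, 2.3]
width: 66.9
finger_force: 67.8
```

Run:
```python
from h import *
np.set_printoptions(precision=3,suppress=True)
m=manip.sense();print(m['clock'],m['tool_pos'],m['tcp_rot'],m['force'],m['moment'])
```

```text
10.5 [477.866  54.171 101.296] [-0.455 -3.108 -0.   ] [1.538 0.854 2.286] [ 0.308 -0.437  0.089]
```

drive_tool(
  motion=[
    {"rx": 0, "ry": 0, "rz": 0, "x": -0.04, "y": 0.03, "z": 0, "hand": 0.4},
    {"rx": 0, "ry": 0, "rz": 0, "x": 0, "y": 0, "z": 0.05, "hand": 0.4},
    {"rx": 0, "ry": 0, "rz": 0, "x": 0, "y": 0, "z": 0.05, "hand": 0.4},
    {"rx": 0, "ry": 0, "rz": 0, "x": 0, "y": 0, "z": 0, "hand": 0.4},
  ],
)

```text
clock: 10.9
tool_pos: [478.2, 54.2, 100.2]
tcp_rot: [-0.455, -3.108, 0.0]
force: [-1.0, 1.0, 4.1]
width: 66.4
finger_force: 68.0
```

Run:
```python
from h import *
np.set_printoptions(precision=3,suppress=True)
m=manip.sense();print(m['clock'],m['tool_pos'],m['tcp_rot'],m['force'],m['moment'])
s=snap('scene'); cv2.imwrite('pics/h3.png',up(s,235,165,90,105,5))
```

```text
10.9 [478.241  54.244 100.241] [-0.455 -3.108  0.   ] [-0.955  1.     4.067] [0.309 0.029 0.031]
```

View pics/h3.png

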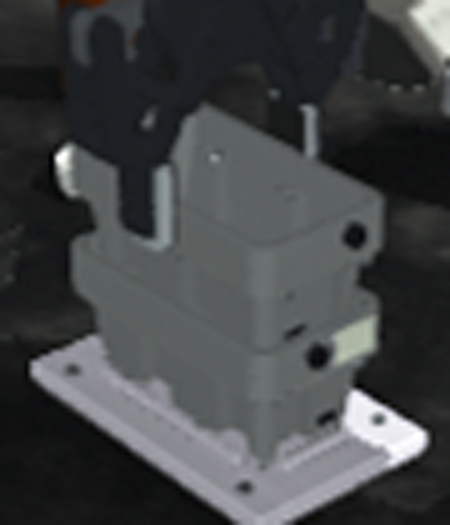

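The upper tray sits squarely over the work tray, with its foot at crop (290,330) inside the rim and the two sides parallel. Pressing on in small steps.

drive_tool(
  motion=[
    {"rx": 0, "ry": 0, "rz": 0, "x": 0.02, "y": 0.05, "z": 0, "hand": 0.4},
    {"rx": 0, "ry": 0, "rz": 0, "x": 0, "y": 0, "z": 0.05, "hand": 0.4},
    {"rx": 0, "ry": 0, "rz": 0, "x": 0, "y": 0, "z": 0.05, "hand": 0.4},
    {"rx": 0, "ry": 0, "rz": 0, "x": 0, "y": 0, "z": 0, "hand": 0.4},
  ],
)

```text
clock: 11.35
tool_pos: [478.4, 54.6, 99.3]
tcp_rot: [0.456, 3.108, -0.0]
force: [0.3, -0.8, 5.7]
width: 66.9
finger_force: 68.3
```

```bash
cat > f.py <<'E'
from h import *
np.set_printoptions(precision=3,suppress=True)
m=manip.sense();F=m['force'];print(m['clock'],m['tool_pos'],m['tcp_rot'],F,m['moment'],'rel',m['tool_pos'][2]-32.9-22+(F[2]+2.3)/3)
E
python3 f.py
```

```text
11.35 [478.396  54.639  99.313] [ 0.456  3.108 -0.   ] [ 0.333 -0.761  5.657] [-0.047  0.015 -0.012] rel 47.065281996337795
```

drive_tool(
  motion=[
    {"rx": 0, "ry": 0, "rz": 0, "x": 0, "y": 0, "z": 0.05, "hand": 0.4},
    {"rx": 0, "ry": 0, "rz": 0, "x": 0, "y": 0, "z": 0.05, "hand": 0.4},
    {"rx": 0, "ry": 0, "rz": 0, "x": 0, "y": 0, "z": 0.05, "hand": 0.4},
    {"rx": 0, "ry": 0, "rz": 0, "x": 0, "y": 0, "z": 0, "hand": 0.4},
  ],
)

```text
clock: 11.75
tool_pos: [478.5, 54.7, 98.0]
tcp_rot: [0.455, 3.108, -0.0]
force: [0.6, -0.5, 8.3]
width: 66.9
finger_force: 68.6
```

```bash
python3 f.py
```

```text
11.75 [478.503  54.718  97.952] [ 0.455  3.108 -0.   ] [ 0.558 -0.537  8.345] [-0.034  0.059 -0.019] rel 46.60061407998142
```

drive_tool(
  motion=[
    {"rx": 0, "ry": 0, "rz": 0, "x": 0, "y": 0, "z": 0.05, "hand": 0.4},
    {"rx": 0, "ry": 0, "rz": 0, "x": 0, "y": 0, "z": 0.05, "hand": 0.4},
    {"rx": 0, "ry": 0, "rz": 0, "x": 0, "y": 0, "z": 0.05, "hand": 0.4},
    {"rx": 0, "ry": 0, "rz": 0, "x": 0, "y": 0, "z": 0, "hand": 0.4},
  ],
)

```text
clock: 12.15
tool_pos: [478.6, 54.8, 96.5]
tcp_rot: [0.455, 3.108, 0.0]
force: [-0.4, 0.7, 10.3]
width: 67.0
finger_force: 68.9
```

```bash
python3 f.py
```

```text
12.15 [478.597  54.817  96.538] [0.455 3.108 0.   ] [-0.374  0.663 10.252] [ 0.05   0.067 -0.034] rel 45.82213981199807
```

drive_tool(
  motion=[
    {"rx": 0, "ry": 0, "rz": 0, "x": 0, "y": 0, "z": 0.05, "hand": 0.4},
    {"rx": 0, "ry": 0, "rz": 0, "x": 0, "y": 0, "z": 0.05, "hand": 0.4},
    {"rx": 0, "ry": 0, "rz": 0, "x": 0, "y": 0, "z": 0, "hand": 0.4},
  ],
)

```text
clock: 12.45
tool_pos: [478.7, 54.9, 95.6]
tcp_rot: [0.455, 3.108, 0.0]
force: [-0.3, -0.5, 11.7]
width: 66.5
finger_force: 69.1
```

drive_tool(
  motion=[
    {"rx": 0, "ry": 0, "rz": 0, "x": 0, "y": 0, "z": 0.05, "hand": 0.4},
    {"rx": 0, "ry": 0, "rz": 0, "x": 0, "y": 0, "z": 0.05, "hand": 0.4},
    {"rx": 0, "ry": 0, "rz": 0, "x": 0, "y": 0, "z": 0, "hand": 0.4},
  ],
)

```text
clock: 12.75
tool_pos: [478.7, 54.9, 94.7]
tcp_rot: [0.455, 3.108, 0.0]
force: [-1.5, 0.0, 12.7]
width: 66.9
finger_force: 69.3
```

```bash
python3 f.py
```

```text
12.75 [478.71   54.898  94.672] [0.455 3.108 0.   ] [-1.494  0.048 12.672] [ 0.035  0.161 -0.022] rel 44.7633064423689
```

drive_tool(
  motion=[
    {"rx": 0, "ry": 0, "rz": 0, "x": 0.03, "y": 0, "z": 0.05, "hand": 0.4},
    {"rx": 0, "ry": 0, "rz": 0, "x": 0, "y": 0, "z": 0.05, "hand": 0.4},
    {"rx": 0, "ry": 0, "rz": 0, "x": 0, "y": 0, "z": 0, "hand": 0.4},
  ],
)

```text
clock: 13.05
tool_pos: [478.3, 55.1, 93.6]
tcp_rot: [0.455, 3.108, 0.001]
force: [-1.2, 0.4, 11.0]
width: 66.7
finger_force: 68.8
```

```bash
python3 f.py
```

```text
13.05 [478.264  55.107  93.562] [0.455 3.108 0.001] [-1.222  0.433 10.967] [ 0.323  0.354 -0.124] rel 43.08459956727244
```

drive_tool(
  motion=[
    {"rx": 0, "ry": 0, "rz": 0, "x": 0, "y": 0, "z": 0.05, "hand": 0.4},
    {"rx": 0, "ry": 0, "rz": 0, "x": 0, "y": 0, "z": 0, "hand": 0.4},
    {"rx": 0, "ry": 0, "rz": 0, "x": 0, "y": 0, "z": 0, "hand": 0.4},
  ],
)

```text
clock: 13.35
tool_pos: [478.3, 55.1, 93.1]
tcp_rot: [0.455, 3.108, 0.001]
force: [-1.5, 0.9, 11.4]
width: 66.8
finger_force: 68.9
```

```bash
python3 f.py
```

```text
13.35 [478.298  55.095  93.121] [0.455 3.108 0.001] [-1.469  0.907 11.435] [ 0.295  0.369 -0.132] rel 42.799265755838945
```

drive_tool(
  motion=[
    {"rx": 0, "ry": 0, "rz": 0, "x": 0, "y": 0, "z": 0.05, "hand": 0.4},
    {"rx": 0, "ry": 0, "rz": 0, "x": 0, "y": 0, "z": 0.05, "hand": 0.4},
    {"rx": 0, "ry": 0, "rz": 0, "x": 0, "y": 0, "z": 0, "hand": 0.4},
  ],
)

```text
clock: 13.65
tool_pos: [478.3, 55.1, 92.2]
tcp_rot: [0.455, 3.108, 0.001]
force: [-1.9, 0.9, 14.1]
width: 67.0
finger_force: 69.2
```

```bash
python3 f.py
```

```text
13.65 [478.337  55.119  92.163] [0.455 3.108 0.001] [-1.869  0.887 14.074] [ 0.256  0.467 -0.144] rel 42.72081897280292
```

drive_tool(
  motion=[
    {"rx": 0, "ry": -0.004, "rz": 0, "x": 0, "y": 0, "z": 0, "hand": 0.4},
    {"rx": 0, "ry": -0.004, "rz": 0, "x": 0, "y": 0, "z": 0, "hand": 0.4},
    {"rx": 0, "ry": 0, "rz": 0, "x": 0, "y": 0, "z": 0, "hand": 0.4},
  ],
)

```text
clock: 13.95
tool_pos: [478.3, 55.1, 92.2]
tcp_rot: [0.454, 3.1, -0.001]
force: [-1.4, 0.0, 14.1]
width: 66.6
finger_force: 69.4
```

```bash
python3 f.py
```

```text
13.95 [478.264  55.127  92.199] [ 0.454  3.1   -0.001] [-1.432  0.034 14.149] [ 0.33   0.625 -0.178] rel 42.78162791586696
```

```bash
cat > k.py <<'E'
from h import *
np.set_printoptions(precision=2,suppress=True)
s=snap('scene'); np.save(f'/tmp/now.npy',s,allow_pickle=True)
def cen(g,x,y,r,sgn,t):
    X0,Y0=int(x)-r,int(y)-r
    p=g[Y0:Y0+2*r+1,X0:X0+2*r+1].astype(float); w=np.clip(sgn*(p-t),0,None)
    Y,X=np.mgrid[Y0:Y0+2*r+1,X0:X0+2*r+1]; return np.array([(w*X).sum(),(w*Y).sum()])/w.sum(), p.min(),p.max()
b=np.array([477.3,54.5,22]); u=np.array([-.957,.29,0])
print('outward 2.4mm px',proj(s,b+u*64.4+[0,0,50])-proj(s,b+u*62+[0,0,50]),'down 5mm px',proj(s,b+u*62+[0,0,45])-proj(s,b+u*62+[0,0,50]))
g=cv2.imread('pics/scene0.png',0);n=cv2.cvtColor(s['color'],cv2.COLOR_BGR2GRAY)
for nm,im,dy in(('start',g,0),('now',n,3)):
    k=cen(im,298.6,235+dy,4,-1,60); c=cen(im,306,231.6+dy,5,1,150); print(nm,k,c,'knob-card',k[0]-c[0])
E
python3 k.py
```

```text
outward 2.4mm px [0.85 0.5 ] down 5mm px [-0.05  2.17]
start (array([298.21, 235.24]), np.float64(10.0), np.float64(156.0)) (array([305.56, 231.78]), np.float64(20.0), np.float64(185.0)) knob-card [-7.35  3.46]
now (array([297.81, 237.5 ]), np.float64(12.0), np.float64(166.0)) (array([305.38, 233.9 ]), np.float64(22.0), np.float64(185.0)) knob-card [-7.57  3.6 ]
```

drive_tool(
  motion=[
    {"rx": 0, "ry": 0.008, "rz": 0, "x": 0, "y": 0, "z": 0, "hand": 0.4},
    {"rx": 0, "ry": 0, "rz": 0, "x": 0, "y": 0, "z": -0.1, "hand": 0.4},
    {"rx": 0, "ry": 0, "rz": 0, "x": 0, "y": 0, "z": -0.1, "hand": 0.4},
    {"rx": 0, "ry": 0, "rz": 0, "x": 0, "y": 0, "z": -0.1, "hand": 0.4},
    {"rx": 0, "ry": 0, "rz": 0, "x": 0, "y": 0, "z": -0.1, "hand": 0.4},
    {"rx": 0, "ry": 0, "rz": 0, "x": 0, "y": 0, "z": 0, "hand": 0.4},
    {"rx": 0, "ry": 0, "rz": 0, "x": 0, "y": 0, "z": 0, "hand": 0.4},
  ],
)

```text
clock: 14.7
tool_pos: [478.1, 55.1, 95.8]
tcp_rot: [0.455, 3.108, 0.001]
force: [0.0, 2.1, 3.8]
width: 66.7
finger_force: 68.2
```

```bash
python3 f.py; python3 k.py|tail -1
```

```text
14.7 [478.103  55.066  95.792] [0.455 3.108 0.001] [0.005 2.085 3.82 ] [ 0.73  -0.043 -0.129] rel 42.931473011247746
now (array([297.85, 235.99]), np.float64(12.0), np.float64(163.0)) (array([305.43, 232.41]), np.float64(23.0), np.float64(183.0)) knob-card [-7.58  3.58]
```

drive_tool(
  motion=[
    {"rx": 0, "ry": 0, "rz": 0, "x": 0, "y": 0.05, "z": -0.1, "hand": 0.4},
    {"rx": 0, "ry": 0, "rz": 0, "x": 0, "y": 0, "z": -0.05, "hand": 0.4},
    {"rx": 0, "ry": 0, "rz": 0, "x": 0, "y": 0, "z": 0, "hand": 0.4},
    {"rx": 0, "ry": 0, "rz": 0, "x": 0, "y": 0, "z": 0, "hand": 0.4},
  ],
  squeeze=60,
)

```text
clock: 15.15
tool_pos: [478.1, 55.2, 97.2]
tcp_rot: [-0.455, -3.108, 0.0]
force: [-0.0, 0.3, 0.3]
width: 66.8
finger_force: 67.7
```

```bash
python3 f.py
```

```text
15.15 [478.064  55.16   97.207] [-0.455 -3.108  0.   ] [-0.     0.306  0.298] [0.154 0.012 0.04 ] rel 43.17338036182107
```

drive_tool(
  motion=[
    {"rx": 0, "ry": 0, "rz": 0, "x": 0, "y": 0, "z": 0, "hand": 0.85},
    {"rx": 0, "ry": 0, "rz": 0, "x": 0, "y": 0, "z": 0, "hand": 1},
    {"rx": 0, "ry": 0, "rz": 0, "x": 0, "y": 0, "z": 0, "hand": 1},
    {"rx": 0, "ry": 0, "rz": 0, "x": 0, "y": 0, "z": 0, "hand": 1},
  ],
)

```text
clock: 15.55
tool_pos: [478.2, 55.3, 97.3]
tcp_rot: [-0.455, -3.108, 0.0]
force: [-1.2, -0.3, -0.7]
width: 85.3
finger_force: 0.0
```

drive_tool(
  motion=[
    {"rx": 0, "ry": 0, "rz": 0, "x": 0, "y": 0, "z": -0.5, "hand": 1},
    {"rx": 0, "ry": 0, "rz": 0, "x": 0, "y": 0, "z": -1, "hand": 1},
    {"rx": 0, "ry": 0, "rz": 0, "x": 0, "y": 0, "z": -2, "hand": 1},
    {"rx": 0, "ry": 0, "rz": 0, "x": 0, "y": 0, "z": -3, "hand": 1},
    {"rx": 0, "ry": 0, "rz": 0, "x": 0, "y": 0, "z": -4, "hand": 1},
    {"rx": 0, "ry": 0, "rz": 0, "x": 0, "y": 0, "z": -4, "hand": 1},
    {"rx": 0, "ry": 0, "rz": 0, "x": 0, "y": 0, "z": 0, "hand": 1},
    {"rx": 0, "ry": 0, "rz": 0, "x": 0, "y": 0, "z": 0, "hand": 1},
  ],
)

```text
clock: 16.35
tool_pos: [478.4, 55.1, 243.4]
tcp_rot: [0.456, 3.106, -0.0]
force: [-0.3, 0.0, 0.1]
width: 85.8
finger_force: 0.0
```

```bash
python3 f.py
cat > e.py <<'E'
from h import *
np.set_printoptions(precision=3,suppress=True)
s=snap('scene'); g=cv2.cvtColor(s['color'],cv2.COLOR_BGR2GRAY).astype(np.float32)
# fit rim with free z and tilt along length / width, xy bounded
def q3(d):
    o=[]
    for a in ring(np.array([478,55.1,-.291])+[d[0],d[1],d[2]*.01],0)[:]:
        c=a[:,:2]-[478+d[0],55.1+d[1]]; l=c@[.958,-.287]; w=c@[.287,.958]
        a=a.copy(); a[:,2]=124+d[3]+l*d[4]*.01+w*d[5]*.01; o.append(a)
    return o
smp=lambda q:cv2.remap(g,q[:,:1].astype(np.float32),q[:,1:].astype(np.float32),cv2.INTER_CUBIC)[:,0]
def cost(d):
    _,o,i=q3(d); return -np.mean(np.minimum(abs(smp(proj(s,o))-smp(proj(s,i))),40))+.3*(d[0]**2+d[1]**2+d[2]**2)
for tz in(0,4): 
    r=minimize(cost,[0,0,0,tz,0,0],method='Nelder-Mead',options=dict(initial_simplex=np.array([0,0,0,tz,0,0])+np.vstack([np.zeros(6),np.eye(6)*1.5]),maxiter=3000)); print(r.x,r.fun)
P=cloud(s)[140:260,220:340].reshape(-1,3); P=P[~np.isnan(P[:,0])]
c=P[:,:2]-[478,55.1]; l=c@[.958,-.287]; w=c@[.287,.958]
for nm,m in(('+x',(l>54)&(l<62)),('-x',(l<-54)&(l>-62)),('+y',(w>28)&(w<34)&(abs(l)<50)),('-y',(w<-28)&(w>-34)&(abs(l)<50))):
    z=P[m&(abs(w)<34)&(P[:,2]>105),2]; print(nm,len(z),np.percentile(z,[50,90,97,100]))
E
python3 e.py; python3 k.py|tail -1
```

```text
16.35 [478.396  55.131 243.425] [ 0.456  3.106 -0.   ] [-0.346  0.017  0.093] [-0.023 -0.008  0.022] rel 189.32239916772212
[-0.734 -0.855  0.083  0.761 -0.098  6.901] -24.07507618600295
[-0.272 -0.338 -0.108  3.4    1.55   0.582] -9.152848682342002
+x 164 [119.295 125.153 125.565 126.568]
-x 219 [117.668 125.165 125.764 126.572]
+y 51 [124.66  125.642 125.838 126.218]
-y 43 [124.603 125.629 125.774 125.944]
now (array([297.82, 235.44]), np.float64(11.0), np.float64(163.0)) (array([305.4 , 231.93]), np.float64(23.0), np.float64(187.0)) knob-card [-7.57  3.51]
```

Run:
```python
from h import *
z=cv2.imread('pics/scene0.png') # first frame's depth was overwritten: check on the empty tray, rim 60
s=np.load('/tmp/now.npy',allow_pickle=True).item(); C=cloud(s).reshape(-1,3); C=C[~np.isnan(C[:,0])]
for nm,c0,yaw,z0 in(('empty',(446.6,-231.3),-.0243,60),('stack',(478,55.1),-.291,124)):
    c=C[:,:2]-c0; u=np.array([np.cos(yaw),np.sin(yaw)]); l=c@u; w=c@[-u[1],u[0]]
    for k,m in(('+x',(l>54)&(l<62)&(abs(w)<34)),('-x',(l<-54)&(l>-62)&(abs(w)<34)),('+y',(w>28)&(w<34)&(abs(l)<50)),('-y',(w<-28)&(w>-34)&(abs(l)<50))):
        q=C[m&(C[:,2]>z0-19)&(C[:,2]<z0+9),2]-z0; print(nm,k,len(q),np.percentile(q,[50,90,97]).round(2))
    # bystander / movement check omitted
```

```text
empty +x 76 [-3.9   1.66  2.18]
empty -x 90 [-3.75  1.68  2.53]
empty +y 53 [-3.35  1.29  2.17]
empty -y 47 [-1.33  1.55  2.11]
stack +x 173 [-4.63  0.77  1.5 ]
stack -x 219 [-6.11  1.09  1.7 ]
stack +y 49 [0.61 1.26 1.51]
stack -y 52 [0.68 1.75 1.99]
```

The stacked rim measures at the home height, with no 4 mm excess. Its ends agree to about 0.3 mm, and the catch knob that I can see is back at rest. Handing in.

```bash
python3 -c "
from station import manip
print(manip.finish_job())"
```

```text
the job is handed in; nothing more can be done
None
```

The job is handed in with no verdict returned: by my measurements the spare tray is turned half round, stacked home, level and released on the work tray (peak push about 16 N); catch_b was seen at rest, catch_a is inferred from the level rim, and I did not re-measure the movement or the things lying round.

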